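# Sort the metal and lay out the finished order on a jeweller's bench

## Robot

A 6-joint arm with a two-finger parallel gripper is mounted at the origin on the work surface. World frame = base frame: x ahead of the robot, y to its left, z up, the work surface at z = 0. Lengths are in m, angles in rad, forces in N, time in s.
With the tool pointing down it reaches from about 0.425 to 0.95 m from the base axis. Payload 14.7 kg.
Tool frame: the origin (TCP) lies midway between the tips of the shut fingers; the grasp point (between the pads) lies 19 mm behind it; x points along the fingers, y is the direction in which the jaws open and shut, and the axes are right-handed (so a half turn about x gives the same grasp; the last joint's range is limited). The gripper opens to 85 mm and grips with 20 to 120 N. Pads are 22 mm wide; open, the fingers measure 114 mm over their backs; the gripper's body (76 mm by 85 mm) begins 54 mm behind the grasp point. The pads swing forward as they close: fully open they stand 13 mm farther back than shut.
Start: joints at [1.089, 0.48, 1.596, -0, 1.065, -0.047], TCP at [0.274, 0.59, 0.231] pointing down, gripper open.
Joint ranges: [-2.75, 2.75], [-0.82, 2.05], [0.23, 2.67], [-1.56, 4.7], [0.09, 2.69], [-2.92, 2.92]. Speed limits (rad/s): [1.89, 1.89, 2.39, 3.01, 3.01, 3.01].

## Interface

Orientations are given as a unit quaternion [x, y, z, w].
In Python, from rig import r gives the robot as it stands.
- The arm moves only by the tool carry_out, never from a script. Its argument "commands" is a list of rows, each a list of 4 numbers: the shift along the world's x, y, z in mm, then the turn about the world's z in rad. In form: [[x, y, z, yaw], ...]. A call has 1 to 5 rows; each row is the pose to reach, as a shift and turn from the pose commanded when the call began; what a row does not reach only later rows make up. A row lasts 1/8 s, in which the tool goes at most 62.5 mm and 10.7 degrees, less where a joint would pass 70% of its speed; a pose out of reach is approached as far as the arm can. A call with a gripper value outside its range is refused whole. "jaw" is the opening, from 0 (shut) to 1 (fully open), set as the call begins (left out, the last holds). The fingers move at their own pace and stop on an object; "force" is the grip in N (left out, the last holds). Time passes only in rows, so rows that repeat a pose let the fingers close. It gives the time, the measured TCP pose, the force and the opening at its end, in the units of the state.
- r.get_state(): the state, without advancing time (a new reading comes with each control period).
- r.capture(name): name is "side" or "top" or "wrist"; returns (picture, depth): 400x640x3 uint8, blue, green, red; 400x640 float32, m along the optical axis (not along the pixel's ray), 0 where there is no reading.
- r.get_calibration(name): a dict with "fov_y" (degrees; the focal length in pixels is half the picture's height over the tangent of half this angle, whatever the lens; pixels are square), "cx", "cy" (the principal point, pixels), "world_from_camera" (4x4, takes a point from camera to world coordinates); the wrist camera has in their place "T_tool_cam" (4x4, takes a point from camera to tool coordinates, whose origin is the TCP and whose axes are the tool frame's). Camera axes: x right, y down, z forward; pixel columns grow to the right and rows downward; lengths in m; the calibration is good to about 2 mm. The wrist camera is an equidistant fisheye: a pixel r from the principal point sees the ray r / f radians off the axis. A picture is of the moment at which its call begins: read the wrist's pose just before it. get_calibration takes no time and is no camera call.
- r.hand_in(): hands the job in, once; it reports no verdict.
The state is a dict: "time_s": time; "qpos": joint angles; "joint_vel": joint speeds; "effort": joint torques, N m; "ee_pos": TCP position; "ee_rot": TCP orientation; "ft_force": force on the tool from outside, world axes, zero at the start; "moment": the same for the moment, N m; "grip_width": finger opening in m.
Only numpy, scipy, OpenCV 4.12 (cv2) and the standard library are available. Lean on these libraries where they do the work, as an engineer would, in place of code of your own. Each camera call takes 0.05 s, during which the arm holds its last target. There are 200 camera calls.

## Task

Clear the jeweller's bench after a commission: lay each metal ingot flat in the pan lined with its own metal (silver, brass, copper), and put the finished order on the grey board as drawn, the ring box upright and square on the square outline and the jar of stones upright on the round one, each centred on its outline. Leave the hammer where it lies.

Things in the scene. Friction and masses are not known exactly. Their poses are not given: they have to be found in the camera images.
- silver_center (a point): Loose silver ingot, bright silver-grey, a bar 60 x 18 mm and 16 mm high, lying flat on the bench. The point is its centre (8 mm above its underside); its x axis runs along the 60 mm length, z up. The three ingots differ only in colour. About 0.1 to 0.24 kg.
- brass_center (a point): Loose brass ingot, yellow, a bar 60 x 18 mm and 16 mm high, lying flat on the bench. The point is its centre (8 mm above its underside); its x axis runs along the 60 mm length, z up. The three ingots differ only in colour. About 0.1 to 0.24 kg.
- copper_center (a point): Loose copper ingot, reddish-brown, a bar 60 x 18 mm and 16 mm high, lying flat on the bench. The point is its centre (8 mm above its underside); its x axis runs along the 60 mm length, z up. The three ingots differ only in colour. About 0.1 to 0.24 kg.
- silver_pan: Fixed open wooden pan for silver; its floor lining and rim are bright silver-grey, like the silver ingot. Outside 120 mm (its x) x 110 mm (its y), 25 mm high, walls and floor 6 mm thick (inside 108 x 98 mm, inner floor 6 mm above the bench). Origin at the centre of its underside, on the bench; z up.
- brass_pan: Fixed open wooden pan for brass; its floor lining and rim are yellow, like the brass ingot. Outside 120 mm (its x) x 110 mm (its y), 25 mm high, walls and floor 6 mm thick (inside 108 x 98 mm, inner floor 6 mm above the bench). Origin at the centre of its underside, on the bench; z up.
- copper_pan: Fixed open wooden pan for copper; its floor lining and rim are reddish-brown, like the copper ingot. Outside 120 mm (its x) x 110 mm (its y), 25 mm high, walls and floor 6 mm thick (inside 108 x 98 mm, inner floor 6 mm above the bench). Origin at the centre of its underside, on the bench; z up.
- ring_box_center (a point): Loose dark blue closed ring box with a thin gold band, 44 x 44 mm and 40 mm high, upright. The point is its centre (20 mm above its underside); x and y axes square to its sides, z up. About 0.05 to 0.1 kg.
- stone_jar_center (a point): Loose round jar of stones, pale green glass with a green lid of the same width, diameter 36 mm, 40 mm high, standing upright. The point is its centre (20 mm above its underside), z up. About 0.04 to 0.085 kg.
- order_board: Fixed flat dark grey board, 110 mm (its x) x 180 mm (its y), 6 mm thick, with two white outlines drawn on its top: a 54 mm square, sides along the board's axes, centred 42 mm from the board's centre towards its +y; and a circle of diameter 45 mm centred 42 mm from the board's centre towards its -y. Origin at the centre of its underside, on the bench; z up.
- hammer: Bystander: loose hammer lying on the bench at the robot's right, 240 mm long, to be left alone. Origin near the middle of its length.

How it is judged:
At the end, for the whole second after the job is handed in: Each ingot lies flat (tilt under 0.15 rad) in the pan of its metal; box and jar stand upright on the board within 12 mm of their outlines' centres along each board axis, the box within 0.25 rad of square (any quarter turn); all released and at rest (x of silver_center in the frame of silver_pan between -0.054 and 0.054 m and y of silver_center in the frame of silver_pan between -0.049 and 0.049 m and z of silver_center in the frame of silver_pan between 0.008 and 0.02 m and angle between each of silver_center, brass_center, copper_center, ring_box_center, stone_jar_center's own z axis and vertical below 0.15 rad and x of brass_center in the frame of brass_pan between -0.054 and 0.054 m and y of brass_center in the frame of brass_pan between -0.049 and 0.049 m and z of brass_center in the frame of brass_pan between 0.008 and 0.02 m and x of copper_center in the frame of copper_pan between -0.054 and 0.054 m and y of copper_center in the frame of copper_pan between -0.049 and 0.049 m and z of copper_center in the frame of copper_pan between 0.008 and 0.02 m and x of ring_box_center in the frame of order_board between -0.012 and 0.012 m and y of ring_box_center in the frame of order_board between 0.03 and 0.054 m and z of ring_box_center in the frame of order_board between 0.02 and 0.032 m and x of stone_jar_center in the frame of order_board between -0.012 and 0.012 m and y of stone_jar_center in the frame of order_board between -0.054 and -0.03 m and z of stone_jar_center in the frame of order_board between 0.02 and 0.032 m and (angle between the x axis of ring_box_center and the x axis of order_board, either way round below 0.25 rad or angle between the x axis of ring_box_center and the y axis of order_board, either way round below 0.25 rad) and linear speed of each of silver_ingot, brass_ingot, copper_ingot, ring_box, stone_jar below 0.02 m/s); the robot touches nothing.
It fails at once if the hammer is moved more than 30 mm (distance of hammer from where it was at the start of the episode above 0.03 m).
It also fails if it takes over 128 s, if anything falls off the work surface, if the arm or the gripper's body presses on something with over 40 N, if the wrist force passes 120 N, or if a joint passes its speed limit or range.

## Working session

There is one attempt and no reset: what is moved stays moved. The work goes in short steps, Python scripts to look and compute and a tool call to move; the robot and the scene stay as the last step left them, time stands still between calls to the robot, and variables do not carry over. Pictures are saved under pics/ and viewed, about 12 in all and at most 16, crops included, and the job is handed in when it is done.

Besides the shell and the picture viewer there is one more tool, called after ">>>" in YAML: its name, and indented under it one key for each argument. carry_out: Moves the arm, as the interface text tells. Its arguments: {"type":"object","properties":{"commands":{"type":"array","items":{"type":"array","items":{"type":"number"}}},"jaw":{"type":"number"},"force":{"type":"number"}},"required":["commands"]}

```bash
ls; mkdir -p pics; cat > h.py <<'E'
from rig import r
import numpy as np, cv2
def snap(n,f):
    im,d=r.capture(n); cv2.imwrite(f'pics/{f}.png',im); np.save(f'pics/{f}.npy',d); return im,d
def w(n,u,v,z):
    c=r.get_calibration(n); f=200/np.tan(np.radians(c['fov_y'])/2); T=np.array(c['world_from_camera'])
    d=T[:3,:3]@np.array([(u-c['cx'])/f,(v-c['cy'])/f,1]); o=T[:3,3]
    return o+d*(z-o[2])/d[2]
E
python3 - <<'E'
from h import *
print(r.get_state())
print(r.get_calibration('top'),r.get_calibration('side'),r.get_calibration('wrist'))
snap('top','top0')
E
```

```text
pics
{'time_s': 0.0, 'qpos': array([ 1.08938799e+00,  4.80814693e-01,  1.59689495e+00, -2.28714904e-05,
        1.06508567e+00, -4.66051246e-02]), 'joint_vel': array([ 0.00045861, -0.00070651, -0.0023287 ,  0.00011721, -0.00039551,
        0.00076086]), 'effort': array([-4.27688705e-03, -9.50626087e+01, -4.30191600e+01, -3.87312821e-04,
        1.16274739e-02,  7.00753026e-05]), 'ee_pos': array([0.27359663, 0.5891507 , 0.23067566]), 'ee_rot': array([ 0.15210189,  0.69056719, -0.15292653,  0.69035893]), 'ft_force': array([-0.23312434,  0.45258238,  0.37459833]), 'moment': array([0.00889753, 0.06337961, 0.00468677]), 'grip_width': 0.08534515127750157}
{'fov_y': 57.96929440606141, 'cx': 317.3895988277707, 'cy': 198.30303067214928, 'world_from_camera': array([[ 0.01296884, -0.99722436,  0.07331696,  0.40285323],
       [-0.99982316, -0.01393134, -0.01263184, -0.13714134],
       [ 0.01361818, -0.07314017, -0.99722869,  1.18115994],
       [ 0.        ,  0.        ,  0.        ,  1.        ]])} {'fov_y': 53.27946196198934, 'cx': 319.49197774345987, 'cy': 199.48753510951772, 'world_from_camera': array([[-0.72007896, -0.38958677,  0.57420244, -0.08151882],
       [-0.69347964,  0.37552006, -0.61487452,  0.47515166],
       [ 0.02392245, -0.8409559 , -0.54057459,  0.57150132],
       [ 0.        ,  0.        ,  0.        ,  1.        ]])} {'fov_y': 65.70646984690485, 'cx': 319.49629287022356, 'cy': 203.68139799234916, 'T_tool_cam': array([[-4.75118733e-04, -2.93744272e-01,  9.55883924e-01,
        -1.41039774e-01],
       [ 9.99998912e-01, -1.47463937e-03,  4.38874921e-05,
        -1.86604199e-04],
       [ 1.39669237e-03,  9.55882905e-01,  2.93744653e-01,
        -7.50640256e-02],
       [ 0.00000000e+00,  0.00000000e+00,  0.00000000e+00,
         1.00000000e+00]])}
```

View pics/top0.png

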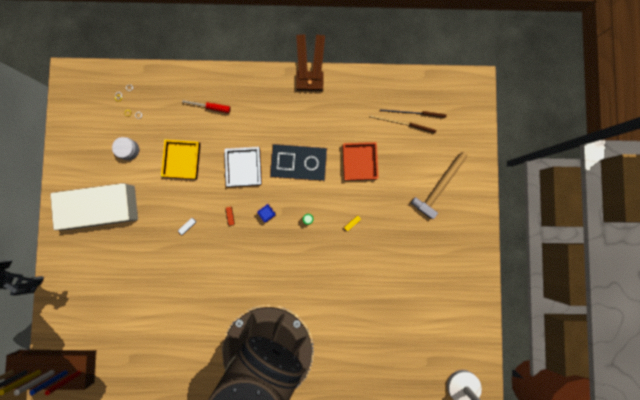

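The view shows the ingots silver (187,226), copper (230,216) and yellow (352,223), the box (266,213) and the jar (308,220). The pans sit at y≈160 and the board at (299,162). The hammer is on the right. I'll segment these for accurate values.

```bash
python3 - <<'E'
from h import *
im=cv2.imread('pics/top0.png'); d=np.load('pics/top0.npy'); big=cv2.resize(im,None,fx=4,fy=4,interpolation=cv2.INTER_CUBIC)
wood=cv2.cvtColor(im,cv2.COLOR_BGR2LAB).astype(float)
ref=np.median(wood[235:290,100:450].reshape(-1,3),0)
labb=cv2.cvtColor(big,cv2.COLOR_BGR2LAB).astype(float)
m=(np.linalg.norm((labb-ref)*[.6,1,1],axis=2)>26).astype(np.uint8)
for n,(u,v,z,R) in dict(silver=(187,226,.016,14),copper=(230,216,.016,14),box=(266,213,.04,14),jar=(308,220,.04,12),brass=(352,223,.016,14),pB=(181,160,.025,27),pS=(242,167,.025,27),board=(299,162,.006,38),pC=(360,162,.025,27)).items():
    k=np.zeros_like(m); k[(v-R)*4:(v+R)*4,(u-R)*4:(u+R)*4]=1; 
    nl,lab,st,_=cv2.connectedComponentsWithStats(m*k); i=1+np.argmax(st[1:,4])
    c=max(cv2.findContours((lab==i).astype(np.uint8),0,2)[0],key=cv2.contourArea)
    p=np.array([w('top',(a[0]+.5)/4-.5,(a[1]+.5)/4-.5,z)[:2] for a in c[:,0]],np.float32)
    (cx,cy),s,a=cv2.minAreaRect(p*1000)
    if s[0]<s[1]: s=s[::-1]; a+=90   # a = world angle of long side
    print(n,round(cx),round(cy),np.round(s),'long axis deg',round(a,1))
    cv2.drawContours(big,[c],-1,(255,0,255),1)
cv2.imwrite('pics/seg.png',big[540:960,640:1560][:, :][::1,::1] if 0 else cv2.resize(big[540:960,640:1560],(800,365)))
E
```

```text
silver 393 266 [66. 24.] long axis deg 133.7
copper 427 130 [63. 25.] long axis deg 12.5
box 434 15 [63. 50.] long axis deg 127.3
jar 415 -116 [53. 35.] long axis deg 135.8
brass 411 -266 [59. 18.] long axis deg 131.4
pB 611 296 [120. 111.] long axis deg 177.1
pS 584 92 [134. 119.] long axis deg 3.6
board 608 -87 [183. 113.] long axis deg 86.4
pC 607 -283 [131. 124.] long axis deg 3.1
```

View pics/seg.png

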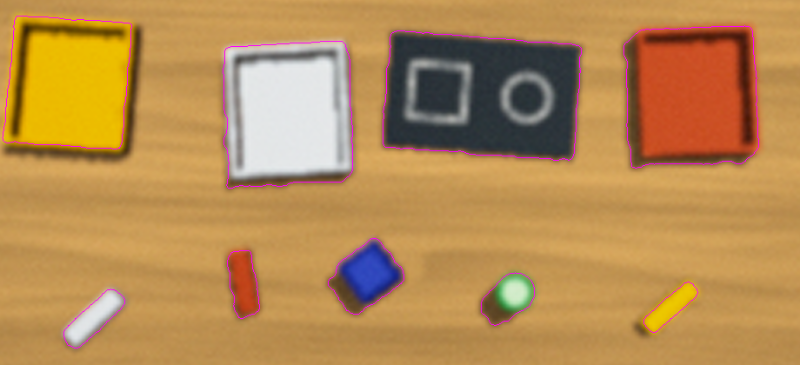

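```bash
cat >> h.py <<'E'
from scipy.spatial.transform import Rotation as Ro
def pose():
    s=r.get_state(); R=Ro.from_quat(s['ee_rot']).as_matrix(); return np.array(s['ee_pos']),R,s
def jaw(R): return np.degrees(np.arctan2(R[1,1],R[0,1]))
def go(x,y,a,per=180):  # mm, jaw direction deg
    p,R,s=pose(); t=(a-jaw(R)+per/2)%per-per/2
    print('shift',np.round([x-p[0]*1e3,y-p[1]*1e3]),'z',round(p[2]*1e3,1),'turn',round(np.radians(t),3),'jaw',round(jaw(R),1),'q6',round(s['qpos'][5],2),'t',s['time_s'],'w',round(s['grip_width'],3))
def cam():
    c=r.get_calibration('wrist'); p,R,_=pose(); T=np.eye(4);T[:3,:3]=R;T[:3,3]=p
    return T@np.array(c['T_tool_cam']),200/np.radians(c['fov_y']/2) if 0 else 200/np.tan(np.radians(c['fov_y'])/2),c['cx'],c['cy']
def wr(C,u,v,z):
    T,f,cx,cy=C; a=np.hypot(u-cx,v-cy); th=a/f
    k=np.sin(th)/max(a,1e-9); d=T[:3,:3]@np.array([(u-cx)*k,(v-cy)*k,np.cos(th)]); o=T[:3,3]
    return (o+d*(z-o[2])/d[2])*1e3
def up(C,P): # mm -> px
    T,f,cx,cy=C; q=T[:3,:3].T@(np.array(P)/1e3-T[:3,3]); th=np.arctan2(np.hypot(*q[:2]),q[2]); n=q[:2]/np.hypot(*q[:2])
    return np.array([cx,cy])+n*th*f
def wsnap(f):
    C=cam(); im,d=snap('wrist',f); import pickle; pickle.dump(C,open(f'pics/{f}.pkl','wb')); return C,im,d
E
python3 - <<'E'
from h import *
f=lambda u,v,z:np.round(w('top',u/3.478+160-.4,v/3.478+135-.4,z)[:2]*1e3)
print('box',f(370,272,.04),[f(*c,.04) for c in [(374,240),(402,273),(367,303),(338,272)]])
print('jar',f(515,292,.04)); print('sq',f(438,92,.006),'circ',f(527,98,.006))
print('hammer',w('top',424,208,.02),w('top',463,153,.02))
for n,c in dict(silver=[(93,319)],copper=[(243,284)],brass=[(671,307)],).items(): print(n,f(*c[0],.016))
print('pS',f(288,111,.025),'pC',f(694,94,.025))
go(393,266,133.7-90)
E
```

```text
box [439.  10.] [array([468.,   7.]), array([438., -19.]), array([411.,  12.]), array([438.,  39.])]
jar [ 422. -122.]
sq [610. -46.] circ [ 606. -130.]
hammer [ 0.46161581 -0.49679684  0.02      ] [ 0.64355553 -0.62654041  0.02      ]
silver [393. 267.]
copper [427. 130.]
brass [ 411. -266.]
pS [587.  91.] pC [ 609. -286.]
shift [ 119. -323.] z 230.7 turn -0.373 jaw 65.1 q6 -0.05 t 0.05 w 0.086
```

>>> carry_out:
  commands:
    - [20,-55,0,-0.08]
    - [40,-110,0,-0.16]
    - [60,-165,-10,-0.24]
    - [80,-220,-20,-0.31]
    - [100,-275,-40,-0.373]
  jaw: 0.5

```text
time_s: 0.68
ee_pos: [0.3743, 0.313, 0.1913]
ee_rot: [0.279, 0.65, -0.278, 0.65]
ft_force: [1.8, -0.4, 0.3]
grip_width: 0.0426
```

>>> carry_out:
  commands:
    - [19,-48,-30,0]
    - [19,-48,-50,0]
    - [19,-48,-50,0]

```text
time_s: 1.05
ee_pos: [0.3921, 0.2655, 0.1402]
ee_rot: [0.277, 0.651, -0.279, 0.649]
ft_force: [-0.7, 0.5, 0.7]
grip_width: 0.0428
```

```bash
python3 - <<'E'
from h import *
C,im,d=wsnap('w1'); go(393,266,43.7)
print('pred',up(C,[393,266,16]),d[0:400:100,0:640:160])
E
```

```text
shift [ 1. -0.] z 141.1 turn 0.0 jaw 43.7 q6 -0.23 t 1.1 w 0.043
pred [321.27484016 197.09616949] [[0.21782465 0.23314495 0.23984438 0.2328961 ]
 [0.19936264 0.26562265 0.26655728 0.2380702 ]
 [0.24161968 0.29644257 0.27762204 0.2952099 ]
 [0.35631597 0.3332805  0.32761523 0.3257205 ]]
```

View pics/w1.png

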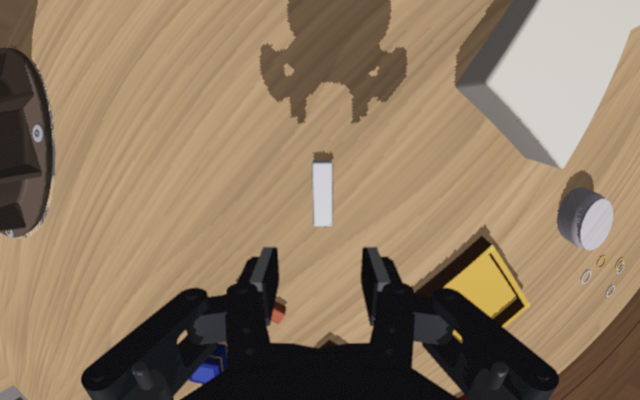

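The silver ingot is centred at (322,194), where the top estimate predicts (321,197), so I'll descend.

>>> carry_out:
  commands:
    - [1,0,-55,0]
    - [1,0,-105,0]
    - [1,0,-127,0]
    - [1,0,-135,0]
    - [1,0,-135,0]

```text
time_s: 1.72
ee_pos: [0.394, 0.2672, 0.0068]
ee_rot: [0.278, 0.65, -0.277, 0.65]
ft_force: [-1.0, -0.2, -0.5]
grip_width: 0.0425
```

>>> carry_out:
  commands:
    - [0,0,0,0]
    - [0,0,0,0]
    - [0,0,0,0]
    - [0,0,0,0]
  jaw: 0
  force: 50

```text
time_s: 2.22
ee_pos: [0.3945, 0.2671, 0.0076]
ee_rot: [0.279, 0.65, -0.277, 0.651]
ft_force: [-2.3, 1.1, 10.4]
grip_width: 0.0163
```

>>> carry_out:
  commands:
    - [0,0,20,0]
    - [0,0,60,0]
    - [0,0,90,0]
    - [0,0,90,0]

```text
time_s: 2.72
ee_pos: [0.3952, 0.2674, 0.099]
ee_rot: [0.279, 0.649, -0.276, 0.651]
ft_force: [0.9, 0.8, -1.1]
grip_width: 0.016
```

```bash
python3 - <<'E'
from h import *
go(587,91,3.6-90)
go(587,91,3.6)
E
```

```text
shift [ 192. -176.] z 99.0 turn 0.871 jaw 43.7 q6 -0.23 t 2.725 w 0.016
shift [ 192. -176.] z 99.0 turn -0.7 jaw 43.7 q6 -0.23 t 2.725 w 0.016
```

>>> carry_out:
  commands:
    - [40,-36,0,0]
    - [80,-73,0,0]
    - [120,-110,0,0]
    - [160,-147,0,0]
    - [192,-176,0,0]

```text
time_s: 3.35
ee_pos: [0.587, 0.0887, 0.0958]
ee_rot: [0.278, 0.65, -0.278, 0.65]
ft_force: [0.7, 0.6, -1.2]
grip_width: 0.0161
```

>>> carry_out:
  commands:
    - [0,0,-10,0]
    - [0,0,-50,0]
    - [0,0,-75,0]
    - [0,0,-82,0]
    - [0,0,-82,0]

```text
time_s: 3.98
ee_pos: [0.5849, 0.0909, 0.0141]
ee_rot: [0.278, 0.651, -0.278, 0.65]
ft_force: [0.3, 0.4, -1.8]
grip_width: 0.0161
```

>>> carry_out:
  commands:
    - [0,0,0,0]
    - [0,0,0,0]
    - [0,0,0,0]
  jaw: 0.45

```text
time_s: 4.35
ee_pos: [0.5859, 0.0906, 0.0145]
ee_rot: [0.278, 0.65, -0.278, 0.65]
ft_force: [-0.4, 0.8, 0.7]
grip_width: 0.0386
```

>>> carry_out:
  commands:
    - [0,0,40,0]
    - [0,0,90,0]
    - [0,0,110,0]
    - [0,0,110,0]

```text
time_s: 4.85
ee_pos: [0.5868, 0.0906, 0.126]
ee_rot: [0.278, 0.649, -0.277, 0.651]
ft_force: [0.4, -0.0, -0.5]
grip_width: 0.0386
```

```bash
python3 - <<'E'
from h import *
C,im,d=wsnap('w2'); go(427,130,102.5)
print('pan',up(C,[587,91,6]),'copper',up(C,[427,130,16]),'sq',up(C,[610,-46,6]),'circ',up(C,[606,-130,6]))
E
```

```text
shift [-159.   39.] z 124.7 turn 1.026 jaw 43.7 q6 -0.66 t 4.9 w 0.039
pan [319.79717143 197.5746936 ] copper [212.12772657  40.37141421] sq [245.0586659  303.99020743] circ [201.73774927 339.82200776]
```

View pics/w2.png

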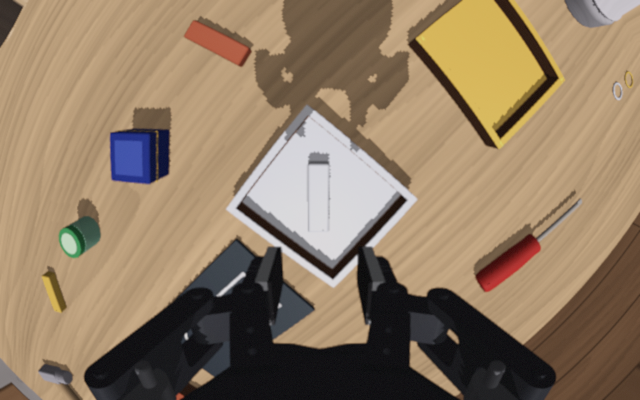

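The silver ingot lies flat mid-pan at (319,195). Copper is next.

>>> carry_out:
  commands:
    - [-30,7,0,0.18]
    - [-60,14,0,0.36]
    - [-95,23,0,0.54]
    - [-130,32,0,0.72]
    - [-159,39,0,0.9]

```text
time_s: 5.52
ee_pos: [0.4245, 0.1295, 0.1231]
ee_rot: [-0.035, 0.707, 0.035, 0.705]
ft_force: [-1.1, 0.2, -0.6]
grip_width: 0.0385
```

>>> carry_out:
  commands:
    - [0,0,-20,0.126]
    - [0,0,-20,0.126]
    - [0,0,-20,0.126]

```text
time_s: 5.9
ee_pos: [0.4268, 0.1294, 0.1041]
ee_rot: [-0.076, 0.703, 0.076, 0.703]
ft_force: [-0.3, -0.2, 0.9]
grip_width: 0.0382
```

```bash
python3 - <<'E'
from h import *
C,im,d=wsnap('w3'); go(427,130,102.5)
hsv=cv2.cvtColor(im,cv2.COLOR_BGR2HSV); m=((hsv[...,0]<12)&(hsv[...,1]>130)&(hsv[...,2]>90)).astype(np.uint8); m[330:]=0
n,l,s,c=cv2.connectedComponentsWithStats(m); print(s[1:][s[1:,4]>150])
q=up(C,[427,130,16]); i=min([j for j in range(1,n) if s[j,4]>150],key=lambda j:np.hypot(*(c[j]-q)))
ys,xs=np.where(l==i); P=np.array([wr(C,x,y,.016)[:2] for x,y in zip(xs,ys)],np.float32); print(q,cv2.minAreaRect(P))
E
```

```text
shift [-0.  1.] z 104.3 turn 0.003 jaw 102.3 q6 -1.56 t 5.95 w 0.039
[[ 310  173   23   71 1587]
 [   0  236   33   81 1108]]
[320.30895727 209.85101999] ((426.4291687011719, 130.44818115234375), (57.6552619934082, 17.226978302001953), 11.702071189880371)
```

>>> carry_out:
  commands:
    - [0,0,-50,0]
    - [0,0,-85,0]
    - [0,0,-96,0]
    - [0,0,-96,0]

```text
time_s: 6.45
ee_pos: [0.4268, 0.1294, 0.0083]
ee_rot: [-0.077, 0.703, 0.077, 0.703]
ft_force: [-0.1, -1.0, 0.1]
grip_width: 0.0385
```

>>> carry_out:
  commands:
    - [0,0,0,0]
    - [0,0,0,0]
    - [0,0,0,0]
    - [0,0,0,0]
  jaw: 0

```text
time_s: 6.95
ee_pos: [0.4277, 0.1297, 0.0096]
ee_rot: [-0.077, 0.702, 0.077, 0.704]
ft_force: [-1.2, -2.7, 5.8]
grip_width: 0.0162
```

>>> carry_out:
  commands:
    - [0,0,20,0]
    - [0,0,60,0]
    - [0,0,110,0]
    - [30,0,110,0]
    - [60,-30,110,0]

```text
time_s: 7.58
ee_pos: [0.4886, 0.1005, 0.1207]
ee_rot: [-0.078, 0.701, 0.078, 0.704]
ft_force: [0.7, 0.3, -2.7]
grip_width: 0.0163
```

```bash
python3 - <<'E'
from h import *
go(609,-286,93)
E
```

```text
shift [ 120. -386.] z 120.7 turn -0.168 jaw 102.6 q6 -1.65 t 7.575 w 0.016
```

>>> carry_out:
  commands:
    - [17,-55,0,-0.03]
    - [34,-110,0,-0.06]
    - [51,-165,0,-0.09]
    - [68,-220,0,-0.12]
    - [85,-275,0,-0.16]

```text
time_s: 8.2
ee_pos: [0.5723, -0.1775, 0.1197]
ee_rot: [-0.02, 0.706, 0.02, 0.707]
ft_force: [1.0, 1.1, -1.7]
grip_width: 0.0162
```

>>> carry_out:
  commands:
    - [18,-56,0,0]
    - [35,-111,0,0]
    - [35,-111,-45,0]
    - [35,-111,-90,0]

```text
time_s: 8.7
ee_pos: [0.6073, -0.2878, 0.0289]
ee_rot: [-0.02, 0.706, 0.02, 0.708]
ft_force: [0.3, 0.2, -1.9]
grip_width: 0.0162
```

>>> carry_out:
  commands:
    - [0,0,-12,0]
    - [0,0,-12,0]

```text
time_s: 8.95
ee_pos: [0.6069, -0.2864, 0.0173]
ee_rot: [-0.021, 0.707, 0.021, 0.707]
ft_force: [1.1, -0.7, -1.5]
grip_width: 0.0162
```

```bash
python3 - <<'E'
from h import *
go(609,-286,93)
E
```

```text
shift [2. 0.] z 17.3 turn -0.006 jaw 93.3 q6 -2.12 t 8.95 w 0.016
```

>>> carry_out:
  commands:
    - [0,0,-1,0]
    - [0,0,-1,0]
    - [0,0,-1,0]
  jaw: 0.45

```text
time_s: 9.32
ee_pos: [0.6072, -0.2866, 0.0161]
ee_rot: [-0.021, 0.706, 0.02, 0.707]
ft_force: [-0.3, -0.6, -0.4]
grip_width: 0.0383
```

>>> carry_out:
  commands:
    - [0,0,40,0]
    - [0,0,90,0]
    - [0,0,110,0]
    - [0,0,110,0]

```text
time_s: 9.82
ee_pos: [0.6076, -0.2869, 0.127]
ee_rot: [-0.021, 0.706, 0.02, 0.708]
ft_force: [0.2, -0.1, -1.0]
grip_width: 0.0386
```

```bash
python3 - <<'E'
from h import *
go(411,-266,41.4)
E
```

```text
shift [-197.   21.] z 127.0 turn -0.906 jaw 93.3 q6 -2.12 t 9.825 w 0.039
```

>>> carry_out:
  commands:
    - [-40,4,0,-0.18]
    - [-80,8,0,-0.36]
    - [-120,13,0,-0.54]
    - [-160,17,0,-0.72]
    - [-197,21,0,-0.9]

```text
time_s: 10.45
ee_pos: [0.4076, -0.2646, 0.1241]
ee_rot: [0.291, 0.645, -0.291, 0.644]
ft_force: [-0.5, 0.0, 0.1]
grip_width: 0.0384
```

>>> carry_out:
  commands:
    - [0,0,-20,-0.006]
    - [0,0,-20,-0.006]
    - [0,0,-20,-0.006]

```text
time_s: 10.82
ee_pos: [0.4099, -0.2654, 0.1051]
ee_rot: [0.291, 0.645, -0.291, 0.644]
ft_force: [0.3, 0.1, -0.6]
grip_width: 0.0382
```

```bash
python3 - <<'E'
from h import *
C,im,d=wsnap('w4'); go(411,-266,41.4)
hsv=cv2.cvtColor(im,cv2.COLOR_BGR2HSV); m=((abs(hsv[...,0].astype(int)-24)<6)&(hsv[...,1]>170)&(hsv[...,2]>90)).astype(np.uint8); m[330:]=0
n,l,s,c=cv2.connectedComponentsWithStats(m); print(s[1:][s[1:,4]>150])
q=up(C,[411,-266,16]); i=min([j for j in range(1,n) if s[j,4]>150],key=lambda j:np.hypot(*(c[j]-q)))
ys,xs=np.where(l==i); P=np.array([wr(C,x,y,.016)[:2] for x,y in zip(xs,ys)],np.float32); print(q,cv2.minAreaRect(P))
E
```

```text
shift [ 1. -0.] z 105.3 turn -0.001 jaw 41.5 q6 -1.36 t 10.875 w 0.038
[]Traceback (most recent call last):
  File "<stdin>", line 5, in <module>
ValueError: min() iterable argument is empty
```

View pics/w4.png

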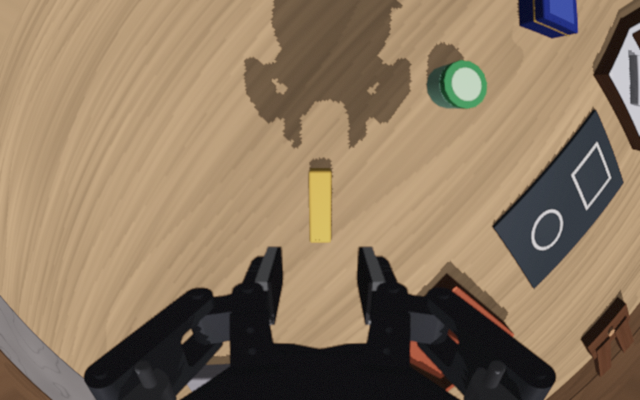

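The brass ingot is centred at (320,205), lengthwise between the jaws. I'll grasp it.

>>> carry_out:
  commands:
    - [1,0,-50,0]
    - [1,0,-86,0]
    - [1,0,-97,0]
    - [1,0,-97,0]

```text
time_s: 11.38
ee_pos: [0.4109, -0.2654, 0.0084]
ee_rot: [0.291, 0.645, -0.291, 0.644]
ft_force: [-0.4, -0.1, 0.7]
grip_width: 0.0383
```

>>> carry_out:
  commands:
    - [0,0,0,0]
    - [0,0,0,0]
    - [0,0,0,0]
    - [0,0,0,0]
  jaw: 0

```text
time_s: 11.88
ee_pos: [0.4116, -0.266, 0.0097]
ee_rot: [0.291, 0.644, -0.291, 0.645]
ft_force: [-0.3, 2.6, 5.9]
grip_width: 0.0161
```

>>> carry_out:
  commands:
    - [0,0,20,0]
    - [0,0,60,0]
    - [0,0,115,0]
    - [20,50,115,0]
    - [40,100,115,0]

```text
time_s: 12.5
ee_pos: [0.4519, -0.1651, 0.1254]
ee_rot: [0.292, 0.643, -0.291, 0.646]
ft_force: [1.1, -0.1, -1.7]
grip_width: 0.0161
```

```bash
python3 - <<'E'
from h import *
go(611,296,87)
E
```

```text
shift [159. 461.] z 125.4 turn 0.797 jaw 41.3 q6 -1.13 t 12.5 w 0.016
```

>>> carry_out:
  commands:
    - [19,55,0,0.1]
    - [38,110,0,0.2]
    - [57,165,0,0.3]
    - [76,220,0,0.4]
    - [95,275,0,0.5]

```text
time_s: 13.12
ee_pos: [0.5465, 0.1116, 0.1247]
ee_rot: [0.121, 0.696, -0.121, 0.697]
ft_force: [1.3, -1.2, -0.6]
grip_width: 0.0161
```

>>> carry_out:
  commands:
    - [19,55,0,0.1]
    - [38,110,0,0.2]
    - [57,160,0,0.297]
    - [64,186,0,0.297]
    - [64,186,-45,0.297]

```text
time_s: 13.75
ee_pos: [0.613, 0.2992, 0.0821]
ee_rot: [0.019, 0.704, -0.016, 0.71]
ft_force: [0.1, -0.1, -2.6]
grip_width: 0.0162
```

>>> carry_out:
  commands:
    - [0,0,-45,0]
    - [0,0,-64,0]
    - [0,0,-64,0]

```text
time_s: 14.12
ee_pos: [0.6098, 0.2954, 0.0145]
ee_rot: [0.018, 0.707, -0.018, 0.707]
ft_force: [1.5, -0.6, -1.6]
grip_width: 0.0159
```

>>> carry_out:
  commands:
    - [0,0,0,0]
    - [0,0,0,0]
    - [0,0,0,0]
  jaw: 0.45

```text
time_s: 14.5
ee_pos: [0.6101, 0.2957, 0.0151]
ee_rot: [0.018, 0.707, -0.018, 0.707]
ft_force: [0.2, 0.3, -0.2]
grip_width: 0.0386
```

>>> carry_out:
  commands:
    - [0,0,40,0]
    - [0,0,90,0]
    - [0,0,115,0]
    - [0,0,115,0]

```text
time_s: 15.0
ee_pos: [0.6111, 0.2961, 0.1319]
ee_rot: [0.019, 0.706, -0.017, 0.708]
ft_force: [0.5, -0.4, 0.5]
grip_width: 0.0382
```

```bash
python3 - <<'E'
from h import *
C,im,d=wsnap('w5')
go(439,10,48,90)
E
```

```text
shift [-171. -286.] z 130.3 turn -0.682 jaw 87.1 q6 -1.11 t 15.05 w 0.038
```

View pics/w5.png

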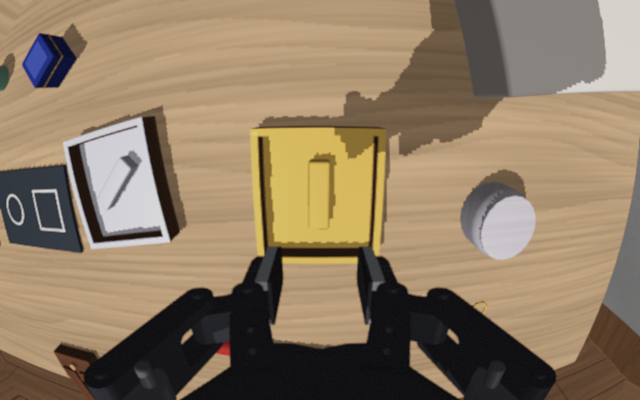

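Brass lies mid-pan at (318,194). Next is the box.

>>> carry_out:
  commands:
    - [-31,-52,0,-0.14]
    - [-62,-104,0,-0.28]
    - [-93,-156,0,-0.42]
    - [-124,-208,0,-0.56]
    - [-155,-260,0,-0.682]
  jaw: 1

```text
time_s: 15.68
ee_pos: [0.4529, 0.0342, 0.1284]
ee_rot: [0.254, 0.66, -0.255, 0.659]
ft_force: [1.0, -0.9, 0.3]
grip_width: 0.0854
```

>>> carry_out:
  commands:
    - [-16,-26,0,0]
    - [-16,-26,0,0]
    - [-16,-26,0,0]

```text
time_s: 16.05
ee_pos: [0.4389, 0.0097, 0.1289]
ee_rot: [0.253, 0.66, -0.253, 0.66]
ft_force: [1.6, 0.4, -0.6]
grip_width: 0.0854
```

```bash
python3 - <<'E'
from h import *
C,im,d=wsnap('w6')
go(439,10,48,90); print(up(C,[439,10,40]))
cv2.imwrite('pics/w6c.png',cv2.resize(im[100:300,200:440],None,fx=3,fy=3,interpolation=cv2.INTER_CUBIC))
E
```

```text
shift [-0.  0.] z 128.9 turn -0.001 jaw 48.0 q6 -0.88 t 16.1 w 0.085
[320.15750776 208.95518224]
```

View pics/w6c.png

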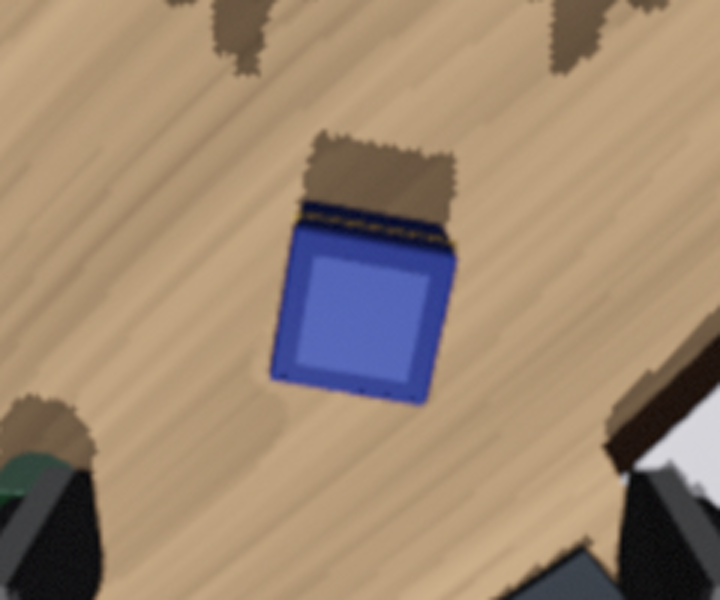

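The box top has crop corners (297,222), (456,257), (427,404) and (271,378). It is turned about 10° to the jaws.

```bash
python3 - <<'E'
from h import *
import pickle
C=pickle.load(open('pics/w6.pkl','rb'))
P=np.array([wr(C,200+u/3-.33,100+v/3-.33,.04)[:2] for u,v in [(297,222),(456,257),(427,404),(271,378)]],np.float32)
print(P); q=cv2.minAreaRect(P); print(q); e=P-np.roll(P,1,0); print(np.degrees(np.arctan2(e[:,1],e[:,0]))%90)
go(*q[0],q[2],90)
E
```

```text
[[407.23468   16.735287]
 [441.07227   40.655632]
 [466.7601     8.647282]
 [433.30344  -17.252195]]
((436.92181396484375, 12.632816314697266), (42.30994415283203, 42.833309173583984), 37.74417495727539)
[37.488586 35.257122 38.74828  37.74417 ]
shift [-2.  3.] z 128.9 turn -0.18 jaw 48.0 q6 -0.88 t 16.1 w 0.085
```

>>> carry_out:
  commands:
    - [-2,2,-20,-0.18]
    - [-2,2,-70,-0.187]
    - [-2,2,-105,-0.187]
    - [-2,2,-122,-0.187]
    - [-2,2,-122,-0.187]

```text
time_s: 16.73
ee_pos: [0.4362, 0.0123, 0.006]
ee_rot: [0.313, 0.635, -0.314, 0.633]
ft_force: [0.8, 0.1, -0.8]
grip_width: 0.0855
```

>>> carry_out:
  commands:
    - [0,0,0,0]
    - [0,0,0,0]
    - [0,0,0,0]
    - [0,0,0,0]
  jaw: 0
  force: 35

```text
time_s: 17.23
ee_pos: [0.4374, 0.0116, 0.0082]
ee_rot: [0.314, 0.633, -0.314, 0.634]
ft_force: [-0.2, 3.8, 7.3]
grip_width: 0.0431
```

>>> carry_out:
  commands:
    - [0,0,15,0]
    - [0,0,40,0]
    - [20,-10,60,0]
    - [40,-20,60,0]

```text
time_s: 17.73
ee_pos: [0.4785, -0.0088, 0.0695]
ee_rot: [0.314, 0.632, -0.313, 0.635]
ft_force: [-0.1, 0.1, -0.7]
grip_width: 0.0433
```

```bash
python3 - <<'E'
from h import *
go(610,-46,-3.6)
C,im,d=wsnap('w7'); cv2.imwrite('pics/w7.png',im)
E
```

```text
shift [132. -37.] z 69.5 turn -0.714 jaw 37.3 q6 -0.73 t 17.725 w 0.043
```

View pics/w7.png

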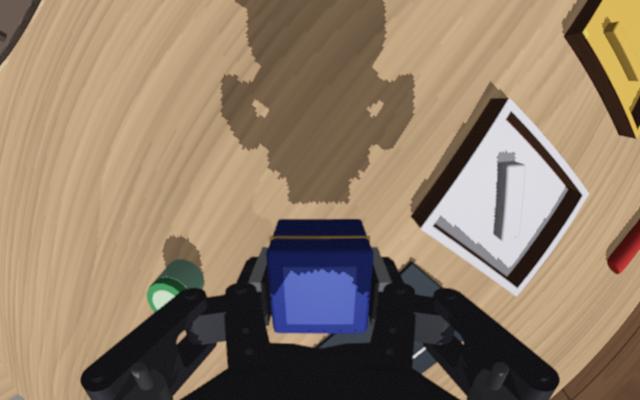

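The box is held square in the jaws at (320,275).

>>> carry_out:
  commands:
    - [33,-9,0,-0.17]
    - [66,-18,0,-0.35]
    - [99,-27,0,-0.53]
    - [132,-37,0,-0.714]
    - [132,-37,0,-0.714]

```text
time_s: 18.4
ee_pos: [0.6112, -0.0462, 0.0678]
ee_rot: [0.517, 0.483, -0.516, 0.484]
ft_force: [-0.6, 0.6, -0.6]
grip_width: 0.0435
```

>>> carry_out:
  commands:
    - [0,0,-25,0]
    - [0,0,-45,0]
    - [0,0,-52,0]
    - [0,0,-52,0]

```text
time_s: 18.9
ee_pos: [0.6082, -0.0453, 0.015]
ee_rot: [-0.515, -0.484, 0.516, -0.484]
ft_force: [-0.3, 0.2, -1.3]
grip_width: 0.0436
```

```bash
python3 - <<'E'
from h import *
go(610,-46,-3.6)
E
```

```text
shift [ 2. -1.] z 15.0 turn -0.0 jaw -3.6 q6 -0.06 t 18.9 w 0.044
```

>>> carry_out:
  commands:
    - [1,0,-1,0]
    - [1,0,-1,0]

```text
time_s: 19.15
ee_pos: [0.61, -0.0455, 0.0145]
ee_rot: [0.516, 0.484, -0.515, 0.484]
ft_force: [-0.7, 0.9, -0.3]
grip_width: 0.0435
```

>>> carry_out:
  commands:
    - [0,0,0,0]
    - [0,0,0,0]
    - [0,0,0,0]
    - [0,0,0,0]
  jaw: 1

```text
time_s: 19.65
ee_pos: [0.6098, -0.0455, 0.0143]
ee_rot: [0.516, 0.484, -0.515, 0.484]
ft_force: [-0.4, 0.5, 0.5]
grip_width: 0.0853
```

>>> carry_out:
  commands:
    - [0,0,40,0]
    - [0,0,90,0]
    - [0,0,120,0]
    - [0,0,120,0]

```text
time_s: 20.15
ee_pos: [0.6113, -0.0456, 0.1369]
ee_rot: [0.516, 0.483, -0.514, 0.485]
ft_force: [-0.5, 0.3, -0.2]
grip_width: 0.0855
```

```bash
python3 - <<'E'
from h import *
C,im,d=wsnap('w8')
go(422,-122,-3.6); print(up(C,[610,-46,46]),up(C,[422,-122,40]))
E
```

```text
shift [-188.  -76.] z 135.3 turn 0.0 jaw -3.6 q6 -0.06 t 20.2 w 0.086
[317.62890341 208.63848022] [140.72633815 287.54234491]
```

View pics/w8.png

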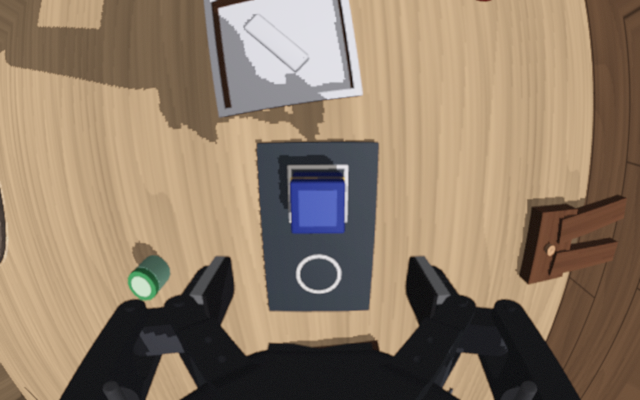

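The box stands square on its outline at (318,206). The circle shows at (319,274) and the jar lid at (147,286).

```bash
python3 - <<'E'
from h import *
import pickle
C=pickle.load(open('pics/w8.pkl','rb'))
print('circ',wr(C,319,274,.006),'sqtop corners',wr(C,288,167,.006),wr(C,348,166,.006),'board',[wr(C,*p,.006)[:2] for p in [(258,142),(378,142),(371,310),(269,310)]],'box',wr(C,318,206,.046),'jar',wr(C,147,286,.04))
E
```

```text
circ [ 605.84153801 -128.1334426     6.        ] sqtop corners [585.24494139 -18.26713531   6.        ] [638.74769374 -20.86634648   6.        ] board [array([560.35771926,   6.38926509]), array([ 6.66583998e+02, -5.71792647e-01]), array([ 659.19984991, -178.66772001]), array([ 548.66545786, -171.14726211])] box [610.43486553 -43.84547803  46.        ] jar [ 430.98278556 -119.74619039   40.        ]
```

>>> carry_out:
  commands:
    - [-55,-22,0,0]
    - [-110,-44,0,0]
    - [-165,-66,0,0]
    - [-188,-76,-10,0]
    - [-188,-76,-10,0]

```text
time_s: 20.82
ee_pos: [0.4192, -0.1215, 0.1232]
ee_rot: [-0.515, -0.485, 0.516, -0.482]
ft_force: [0.7, 1.1, -0.3]
grip_width: 0.085
```

```bash
python3 - <<'E'
from h import *
C,im,d=wsnap('w9')
go(422,-122,-3.6); print(up(C,[422,-122,40]))
cv2.imwrite('pics/w9c.png',cv2.resize(im[100:300,200:440],None,fx=3,fy=3,interpolation=cv2.INTER_CUBIC))
E
```

```text
shift [ 1. -0.] z 123.6 turn 0.001 jaw -3.7 q6 -0.29 t 20.875 w 0.085
[323.81372713 211.70825722]
```

View pics/w9c.png

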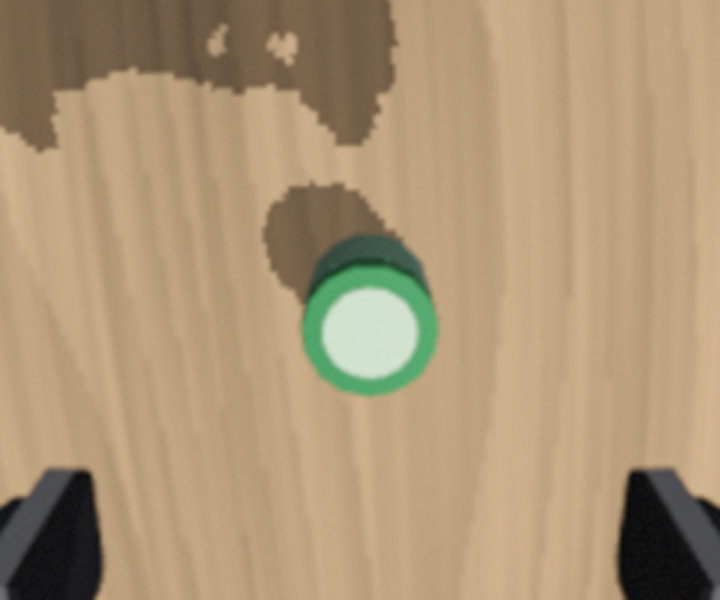

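The jar lid is centred at (323,210), 1–2 px from the prediction. I'll grasp it.

>>> carry_out:
  commands:
    - [1,1,-50,0]
    - [1,1,-95,0]
    - [1,1,-115,0]
    - [1,1,-117,0]

```text
time_s: 21.38
ee_pos: [0.4228, -0.1198, 0.0058]
ee_rot: [-0.515, -0.485, 0.516, -0.483]
ft_force: [-0.1, 0.3, 0.4]
grip_width: 0.0854
```

>>> carry_out:
  commands:
    - [0,0,0,0]
    - [0,0,0,0]
    - [0,0,0,0]
    - [0,0,0,0]
  jaw: 0

```text
time_s: 21.88
ee_pos: [0.4234, -0.1207, 0.0082]
ee_rot: [0.516, 0.483, -0.515, 0.485]
ft_force: [-0.9, 1.2, 11.1]
grip_width: 0.0353
```

>>> carry_out:
  commands:
    - [0,0,15,0]
    - [0,0,50,0]
    - [0,0,80,0]
    - [0,0,80,0]

```text
time_s: 22.38
ee_pos: [0.4242, -0.121, 0.0895]
ee_rot: [0.516, 0.483, -0.515, 0.485]
ft_force: [0.1, 0.2, -1.7]
grip_width: 0.0348
```

```bash
python3 - <<'E'
from h import *
go(606,-129.5,-3.6)
E
```

```text
shift [182.  -8.] z 89.5 turn 0.0 jaw -3.6 q6 -0.28 t 22.375 w 0.035
```

>>> carry_out:
  commands:
    - [50,-2,0,0]
    - [100,-4,0,0]
    - [150,-7,0,0]
    - [183,-8,0,0]
    - [183,-8,0,0]

```text
time_s: 23.0
ee_pos: [0.6077, -0.1285, 0.0864]
ee_rot: [0.516, 0.484, -0.515, 0.484]
ft_force: [0.0, 0.3, -1.3]
grip_width: 0.0349
```

>>> carry_out:
  commands:
    - [0,0,-40,0]
    - [0,0,-65,0]
    - [0,0,-72,0]
    - [0,0,-73,0]
    - [0,0,-73,0]

```text
time_s: 23.62
ee_pos: [0.6057, -0.1286, 0.0147]
ee_rot: [0.516, 0.484, -0.515, 0.484]
ft_force: [0.4, -0.0, -0.3]
grip_width: 0.0349
```

```bash
python3 - <<'E'
from h import *
go(606,-129.5,-3.6)
E
```

```text
shift [ 0. -1.] z 14.7 turn 0.0 jaw -3.6 q6 -0.19 t 23.625 w 0.035
```

Now I'll release, rise, and pull back left to get a clear top view.

>>> carry_out:
  commands:
    - [0,0,0,0]
    - [0,0,0,0]
    - [0,0,0,0]
    - [0,0,0,0]
  jaw: 1

```text
time_s: 24.12
ee_pos: [0.6058, -0.1285, 0.0144]
ee_rot: [0.516, 0.484, -0.515, 0.484]
ft_force: [0.6, -0.7, -0.0]
grip_width: 0.0855
```

>>> carry_out:
  commands:
    - [0,0,40,0]
    - [0,0,90,0]
    - [0,0,140,0]
    - [0,0,140,0]

```text
time_s: 24.62
ee_pos: [0.6081, -0.1291, 0.1583]
ee_rot: [0.517, 0.482, -0.514, 0.486]
ft_force: [0.5, -0.6, 0.1]
grip_width: 0.085
```

```bash
python3 - <<'E'
from h import *
C,im,d=wsnap('w10')
print('pred box top',up(C,[610,-46,46]),'jar top',up(C,[606,-129.5,46]))
E
```

```text
pred box top [314.5771342  101.29799624] jar top [316.47703097 200.89340077]
```

View pics/w10.png

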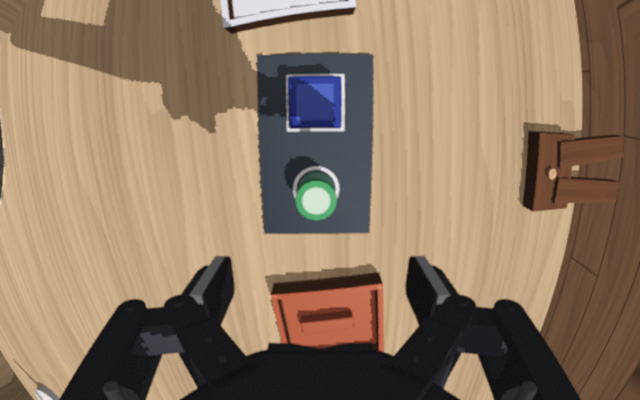

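>>> carry_out:
  commands:
    - [-40,40,30,0]
    - [-80,80,50,0]
    - [-120,120,70,0]
    - [-150,170,80,0]
    - [-160,220,80,0]

```text
time_s: 25.3
ee_pos: [0.4437, 0.0926, 0.234]
ee_rot: [-0.515, -0.484, 0.516, -0.484]
ft_force: [1.4, 1.0, 0.1]
grip_width: 0.085
```

>>> carry_out:
  commands:
    - [-20,55,0,0]
    - [-40,110,0,0]
    - [-70,165,0,0]
    - [-100,220,0,0]
    - [-100,220,0,0]

```text
time_s: 25.92
ee_pos: [0.343, 0.3144, 0.233]
ee_rot: [-0.514, -0.486, 0.515, -0.485]
ft_force: [0.2, -0.3, -0.0]
grip_width: 0.0853
```

```bash
python3 - <<'E'
from h import *
im,d=snap('top','top1'); cv2.imwrite('pics/top1c.png',cv2.resize(im[125:245,150:480],None,fx=2.42,fy=2.42,interpolation=cv2.INTER_CUBIC))
c=r.get_state(); print(c['ee_pos'],c['time_s'])
E
```

```text
[0.34407023 0.31264324 0.23305076] 25.975
```

View pics/top1c.png

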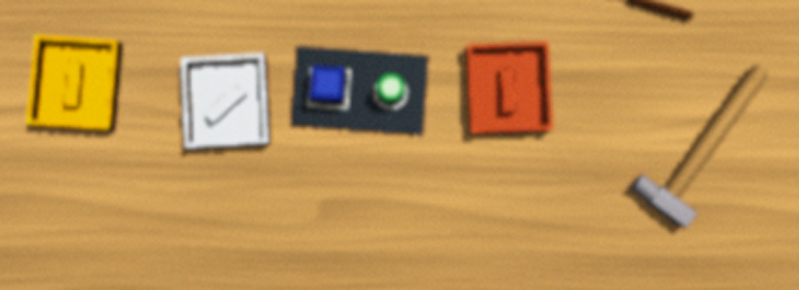

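All three ingots lie flat in their own pans, at (73,84), (226,105) and (507,92). The box and jar stand within their outlines, at (328,85) and (391,89), and the hammer is where it was. I'll hand in.

```bash
python3 -c "
from rig import r
print(r.hand_in())"
```

```text
the job is handed in; nothing more can be done
None
```

The bench is cleared and the job is handed in at about 26 s of the 128 s allowed; no verdict was reported.

- **Ingots:** silver, brass and copper each lie flat near the middle of their own pans, seen in the last wrist and top pictures.
- **Ring box:** it stands upright and square on its outline, an estimated 2 mm or so from centre.
- **Jar of stones:** it stands upright on the circle. It was released within about 1 mm of the commanded point, and the last wrist view shows it where it should be.
- **Hammer:** it looks unmoved in the last top picture, judged by eye.

**Checks that disagreed:**
- **Box angle:** the first top-view estimate was about 10° off. I corrected it from a close wrist view before grasping.
- **Jar position:** an oblique wrist reading was about 9 mm off the top-view estimate. The view from directly above agreed with the top estimate, so I used that.
- **Brass ingot:** its colour segmentation found nothing, so I confirmed it by eye in the wrist picture.

The bench pushed up on the closing fingers with at most about 11 N. No gripping or placing had to be repeated.

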